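# Clip the loose marker into the desk tidy

### The job

One metal marker is lying loose on the mat. Pick it up and press it down from above, sideways on, into the empty spring clips of the white desk tidy until it snaps fully home, lying lengthways level with the two markers already clipped there (either way round). Leave those two in their clips, and let go.

Things in the scene. Friction and masses are not known exactly. Their poses are not given: they have to be found in the camera images.
- marker: the loose marker: an aluminium round rod 150 mm long, 16 mm in diameter, 20 to 45 g, with a thin dark ring 20 mm from its middle; the last 17 mm of one end are hexagonal, 16 mm across flats. It lies on the 4 mm thick mat (top at z = 4 mm), within 35 degrees of the x direction. Origin: mid-length on its axis, 8 mm above the mat. Its x axis runs along it to the hexagonal end.
- free_clip: the empty one of the desk tidy's three clip places (any of the three). Origin: where the middle of the marker's axis belongs when snapped home, 28 mm above the mat, 20 mm above the tidy's base plate. x: along the clipped marker, y: along the row, z: up. Fingers have free room at x within 28 mm of the origin, between the two jaw pairs, down to 5 mm above the base plate.
- tidy: white desk tidy fixed on the mat: base 220 mm wide, 8 mm thick, tray 30 mm high at x 75 to 125 mm. Origin: mid-row at mat level, axes as free_clip; places at y -70, 0, 70. Each has two pairs of grey sprung jaws 15 mm long at x -36 and 36, mouth 25 mm wide at height 48 mm, narrowing to 11 mm at 35; pushed straight down (5 to 15 N) the marker parts them, they close over it and ribs stop it.
- clipped_a: a marker exactly like the loose one, already snapped into one of the tidy's other two clip places; origin and axes as for the loose marker, 28 mm above the mat. To be left there.
- clipped_b: another such marker, snapped into the remaining clip place. To be left there.

How it is judged (in metres and radians):
At the end, for the whole second after the job is handed in: The loose marker is snapped home in the empty clip place: its middle within 15 mm lengthways, 6 mm across and 4 mm in height of the seat point, parallel to the place within 10 degrees, released and at rest; the two other markers are still in their clips, within 12 mm of where they were (x of marker in the frame of free_clip between -0.015 and 0.015 m and y of marker in the frame of free_clip between -0.006 and 0.006 m and z of marker in the frame of free_clip between -0.004 and 0.004 m and angle between the x axis of marker and the x axis of free_clip, either way round below 0.175 rad and linear speed of marker below 0.02 m/s and distance of each of clipped_a, clipped_b from where it was at the start of the episode below 0.012 m); the robot touches nothing.
It fails at once if a marker that was already clipped is knocked or pulled out of its place (moved more than 20 mm) (distance of any of clipped_a, clipped_b from where it was at the start of the episode above 0.02 m).
It also fails if it takes over 42 s, if anything falls off the work surface, if the arm or the gripper's body presses on something with over 40 N, if the wrist force passes 120 N, or if a joint passes its speed limit or range.

### The arm

A 6-joint arm with a two-finger parallel gripper is mounted at the origin on the work surface. World frame = base frame: x ahead of the robot, y to its left, z up, the work surface at z = 0. Lengths are in mm, angles in rad, forces in N, time in s.
With the tool pointing down it reaches from about 375 to 975 mm from the base axis. Payload 3.8 kg.
Tool frame: the origin (TCP) lies between the finger pads; the fingertips stand 19 mm ahead of it and the grasp point (between the pads) is the TCP; z points along the fingers, y is the line along which they close (so a half turn about z gives the same grasp; the last joint's range is limited). The gripper opens to 85 mm and grips with 20 to 120 N. Pads are 22 mm wide; open, the fingers measure 114 mm over their backs; the gripper's body (76 mm by 85 mm) begins 54 mm behind the grasp point. The pads swing forward as they close: fully open they stand 13 mm farther back than shut.
Start: joints at [1.14, 0.264, 1.604, -0, 1.274, -0.037], TCP at [258.995, 623.33, 250.28] pointing down, gripper open.
Joint ranges: [-2.63, 2.63], [-0.94, 2.18], [0.31, 2.57], [-1.31, 4.45], [0, 2.66], [-2.55, 2.55]. Speed limits (rad/s): [2.57, 2.57, 3.14, 3.14, 3.14, 3.14].

### API

Orientations are given as a 3x3 rotation matrix whose columns are the frame's x, y, z axes.
In Python, from station import arm gives the robot as it stands.
- The arm moves only by the tool move_tool, called after "Emit:" as a command line: name --argument value ..., lists and objects as JSON in quotes. Schema: {"type":"object","properties":{"offsets":{"type":"object","properties":{"jaw":{"type":"array","items":{"type":"number"},"minItems":1,"maxItems":20},"tx":{"type":"array","items":{"type":"number"},"minItems":1,"maxItems":20},"ty":{"type":"array","items":{"type":"number"},"minItems":1,"maxItems":20},"tz":{"type":"array","items":{"type":"number"},"minItems":1,"maxItems":20},"turn":{"type":"array","items":{"type":"number"},"minItems":1,"maxItems":20}},"additionalProperties":false,"required":["jaw","tx","ty","tz","turn"]},"grip_force":{"type":"number"},"only":{"type":"string"},"quiet":{"type":"boolean"},"lines":{"type":"string"}},"required":["offsets"],"additionalProperties":false}. offsets is an object with one list for each field, all of the same length, 1 to 20, a row being the entries at one place: jaw (the finger opening in mm), tx, ty, tz (the shift in units of 20 mm), turn (a turn about the tool's z in units of 0.05 rad); each row is the pose to reach, as a shift and turn from the pose commanded when the call began, along the tool's axes at that moment; what a row does not reach only later rows make up. A row lasts 1/12 s, in which the tool goes at most 41.7 mm and 0.125 rad, less where a joint would pass 70% of its speed; a pose out of reach is approached as far as the arm can. The fingers move at their own pace and stop on an object; grip_force is the grip in N (left out, the last holds). Time passes only in rows, so rows that do not move let the fingers close. The tool returns the time, the measured TCP pose, the force, the opening and the grip force at its end. only (a regular expression) keeps the lines of the reply that match it, lines (a string "A,B") keeps lines A to B, and quiet returns only ok. Input that does not fit is refused with a message, and nothing moves.
- arm.sense(): the state, without advancing time (a new reading comes with each control period).
- arm.grab_frame(name): name is "scene" or "top" or "wrist"; returns the picture (480x640x3 uint8, red, green, blue); there is no depth.
- arm.get_calibration(name): a dict with "intrinsics" (3x3 intrinsics, pixels), "T" (4x4, takes a point from camera to world coordinates); the wrist camera has in their place "mount" (4x4, takes a point from camera to tool coordinates, whose origin is the TCP and whose axes are the flange's). Camera axes: x right, y up, looking along -z (the intrinsics and any distortion apply to the point x, -y, -z); pixel columns grow to the right and rows downward; lengths in mm; the calibration is good to about 2 mm. A picture is of the moment at which its call begins: read the wrist's pose just before it. get_calibration takes no time and is no camera call.
- arm.job_done(): hands the job in; it is judged then, once.
The state is a dict: "time": time; "joint_pos": joint angles; "joint_velocities": joint speeds; "tau": joint torques, N m; "eef_pos": TCP position; "tcp_rot": TCP orientation; "contact_force": force on the tool from outside, world axes, zero at the start; "torque": the same for the moment, N m; "width": finger opening in mm; "grip_force": force on a finger pad.
Only numpy, scipy, OpenCV 4.12 (cv2) and the standard library are available. Lean on these libraries where they do the work, as an engineer would, in place of code of your own. Each camera call takes 0.05 s, during which the arm holds its last target. There are 200 camera calls.

## Working session

There is one attempt and no reset: what is moved stays moved. The work goes in short steps, Python scripts to look and compute and a tool call to move; the robot and the scene stay as the last step left them, time stands still between calls to the robot, and variables do not carry over. Pictures are saved under pics/ and viewed, at most 10 in all, crops included, and the job is handed in when it is done.

```bash
ls; mkdir -p pics; python3 - <<'E'
from station import arm
import cv2,numpy as np
for n in("top","scene"):
    cv2.imwrite(f"pics/{n}0.png",arm.grab_frame(n)[:,:,::-1]); c=arm.get_calibration(n); print(n,c)
print(arm.get_calibration("wrist")); s=arm.sense(); print(s["time"],s["tcp_rot"],s["width"])
E
```

```text
pics
station.py
top {'intrinsics': array([[567.67944436,   0.        , 320.58153328],
       [  0.        , 567.67944436, 235.52263569],
       [  0.        ,   0.        ,   1.        ]]), 'T': array([[ 2.77838702e-02,  9.84066320e-01, -1.75617582e-01,
         3.89418650e+02],
       [-9.99613771e-01,  2.74578951e-02, -4.28629949e-03,
         6.11365702e+00],
       [ 6.04086179e-04,  1.75668844e-01,  9.84449131e-01,
         8.62559916e+02],
       [ 0.00000000e+00,  0.00000000e+00,  0.00000000e+00,
         1.00000000e+00]])}
scene {'intrinsics': array([[460.13886062,   0.        , 319.92810715],
       [  0.        , 460.13886062, 237.74872755],
       [  0.        ,   0.        ,   1.        ]]), 'T': array([[ 4.69356764e-01, -4.94163224e-01,  7.31783395e-01,
         1.02639550e+03],
       [ 8.82902250e-01,  2.49773902e-01, -3.97613649e-01,
        -2.92691603e+02],
       [ 1.37056487e-02,  8.32715862e-01,  5.53530893e-01,
         4.25656399e+02],
       [ 0.00000000e+00,  0.00000000e+00,  0.00000000e+00,
         1.00000000e+00]])}
{'intrinsics': array([[407.8380901 ,   0.        , 325.27576899],
       [  0.        , 407.8380901 , 239.95119892],
       [  0.        ,   0.        ,   1.        ]]), 'mount': array([[ 1.55166109e-04,  9.49332565e-01,  3.14273221e-01,
         7.94876040e+01],
       [ 9.99999985e-01, -1.22872415e-04, -1.22566350e-04,
        -2.22480294e-01],
       [-7.77407175e-05,  3.14273235e-01, -9.49332570e-01,
        -1.23657554e+02],
       [ 0.00000000e+00,  0.00000000e+00,  0.00000000e+00,
         1.00000000e+00]])}
0.1 [[-9.23459091e-01  3.83695903e-01 -8.72713627e-04]
 [ 3.83696886e-01  9.23457181e-01 -1.88006389e-03]
 [ 8.45408525e-05 -2.07101959e-03 -9.99997852e-01]] 85.54957176245479
```

View pics/top0.png

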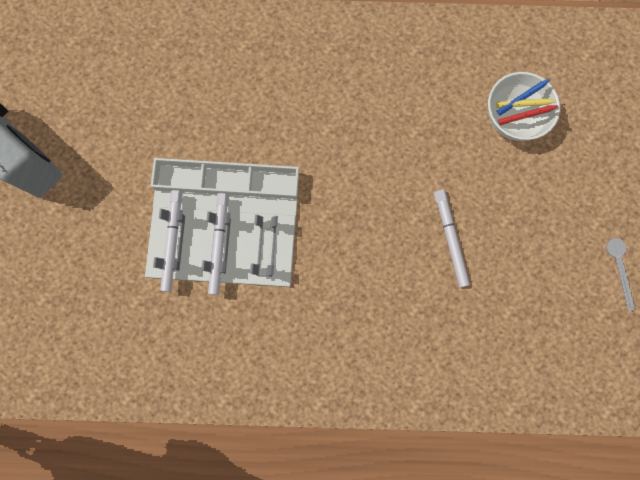

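The top view shows the tidy at about (225,220) with its right-hand place empty (jaws around (265,245)). The loose marker runs from (440,192) to (464,285). I'll enlarge both.

```bash
python3 - <<'E'
import cv2,numpy as np
i=cv2.imread("pics/top0.png")
a=cv2.resize(i[150:300,140:310],None,fx=4,fy=4,interpolation=cv2.INTER_CUBIC)
cv2.imwrite("pics/c1.png",a[:600])
b=cv2.resize(i[180:295,410:490],None,fx=5,fy=5,interpolation=cv2.INTER_CUBIC)
cv2.imwrite("pics/c2.png",b)
E
```

```text
(no output)
```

View pics/c1.png

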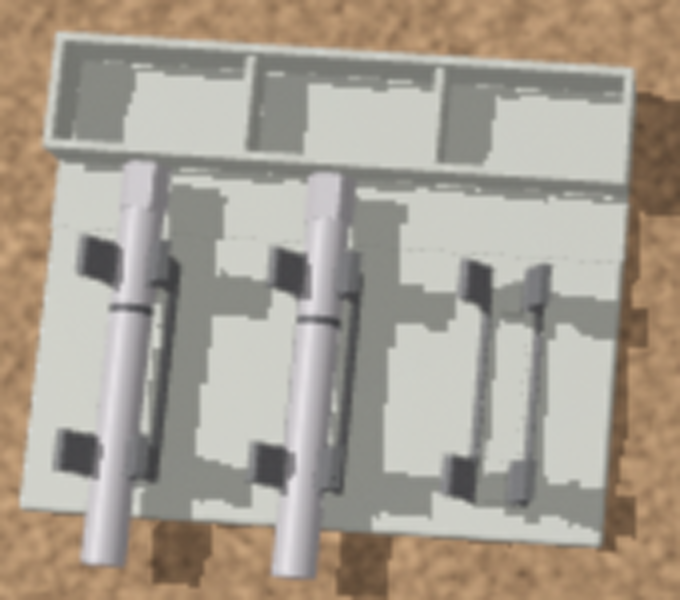

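View pics/c2.png

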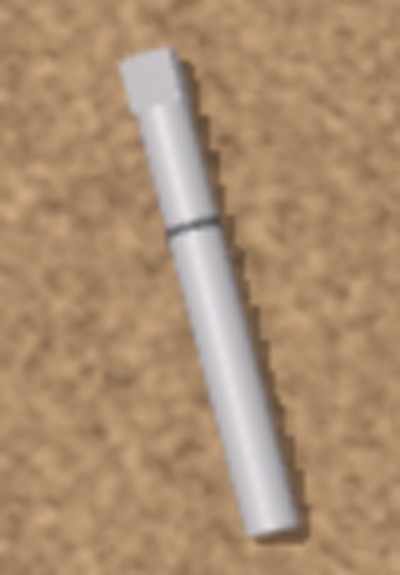

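Crop c1: clipped markers run (147,163)–(103,562) and (331,175)–(295,575), with rings at (130,308) and (318,320). The empty jaws are at (477,283), (538,288), (460,478) and (518,483), and the front base corners at (22,508) and (603,545). Crop c2: loose marker ends are at (148,57) (hex) and (273,530), ring at (193,227).

```bash
cat >h.py <<'E'
import numpy as np
from station import arm
def ray(px,K,T,z):
    d=np.linalg.inv(K)@[px[0],px[1],1]; d=T[:3,:3]@(d*[1,-1,-1]); o=T[:3,3]
    return o+d*(z-o[2])/d[2]
def top(px,z):
    c=arm.get_calibration("top"); return ray(px,c["intrinsics"],c["T"],z)
def wrist(px,z,s):
    c=arm.get_calibration("wrist"); E=np.eye(4); E[:3,:3]=s["tcp_rot"]; E[:3,3]=s["eef_pos"]
    return ray(px,c["intrinsics"],E@c["mount"],z)
E
python3 - <<'E'
from h import *
np.set_printoptions(precision=1,suppress=True)
C=lambda u,v,z:top((140+(u-1.5)/4,150+(v-1.5)/4),z)
M=lambda u,v,z:top((410+(u-2)/5,180+(v-2)/5),z)
def rep(n,h,t,r):
    print(n,h,t,"len",np.linalg.norm(h-t),"mid",(h+t)/2,"ang",np.degrees(np.arctan2((h-t)[1],(h-t)[0])),"ring-mid",np.linalg.norm(r-(h+t)/2))
rep("loose",M(148,57,12),M(273,530,12),M(193,227,14))
rep("a",C(147,163,32),C(103,562,32),C(130,308,34))
rep("b",C(331,175,32),C(295,575,32),C(318,320,34))
l,r=C(22,508,12),C(603,545,12);print("base",l,r,r-l,(l+r)/2)
print("jaws",[C(u,v,48) for u,v in((477,264),(542,264),(462,458),(525,465))])
E
```

```text
loose [ 616.1 -171.3   12. ] [ 471.  -207.4   12. ] len 149.5358346711268 mid [ 543.5 -189.4   12. ] ang 13.991306222643031 ring-mid 19.81271389568095
a [600.6 228.9  32. ] [450.3 234.1  32. ] len 150.44815635829545 mid [525.4 231.5  32. ] ang -1.977659719133904 ring-mid 19.18182194915732
b [597.9 159.4  32. ] [447.5 163.8  32. ] len 150.48947789551835 mid [522.7 161.6  32. ] ang -1.671932200725564 ring-mid 19.348705977625016
base [471.1 271.6  12. ] [463.3  52.9  12. ] [  -7.8 -218.6    0. ] [467.2 162.2  12. ]
jaws [array([561.8, 100.9,  48. ]), array([562.5,  77.1,  48. ]), array([490.1, 103. ,  48. ]), array([488.2,  80.2,  48. ])]
```

```bash
cat >>h.py <<'E'
def go(p,yaw):
    "shift and turn to TCP p with tool x at yaw deg, from the present pose"
    s=arm.sense(); R=s["tcp_rot"]; d=R.T@(np.array(p)-s["eef_pos"])
    t=np.radians((np.degrees(np.arctan2(R[1,0],R[0,0]))-yaw+180)%360-180)
    print("shift",d.round(1),"turn",round(t,3),"dist",np.linalg.norm(d).round(),"t",s["time"])
E
python3 -c "
from h import *
go((543.5,-189.4,130),194)"
```

```text
shift [-574.6 -640.5  120.3] turn -0.638 dist 869.0 t 0.1
```

Careful with the scale: shifts go in units of 20 mm and turns go in units of 0.05 rad. That gives: -640.5 mm is -32.025, -574.6 mm is -28.73, -0.638 rad is -12.76.

Emit:
move_tool --offsets '{"jaw":[60, 60, 60, 60, 60, 60, 60, 60, 60, 60, 60, 60, 60, 60, 60, 60, 60, 60, 60, 60], "tx":[-28.73, -28.73, -28.73, -28.73, -28.73, -28.73, -28.73, -28.73, -28.73, -28.73, -28.73, -28.73, -28.73, -28.73, -28.73, -28.73, -28.73, -28.73, -28.73, -28.73], "ty":[-32.025, -32.025, -32.025, -32.025, -32.025, -32.025, -32.025, -32.025, -32.025, -32.025, -32.025, -32.025, -32.025, -32.025, -32.025, -32.025, -32.025, -32.025, -32.025, -32.025], "tz":[6.015, 6.015, 6.015, 6.015, 6.015, 6.015, 6.015, 6.015, 6.015, 6.015, 6.015, 6.015, 6.015, 6.015, 6.015, 6.015, 6.015, 6.015, 6.015, 6.015], "turn":[-12.76, -12.76, -12.76, -12.76, -12.76, -12.76, -12.76, -12.76, -12.76, -12.76, -12.76, -12.76, -12.76, -12.76, -12.76, -12.76, -12.76, -12.76, -12.76, -12.76]}'

```text
time: 1.77
eef_pos: [531.7, -156.5, 134.4]
tcp_rot: [[-0.97, -0.241, -0.0], [-0.241, 0.97, 0.0], [0.0, 0.0, -1.0]]
contact_force: [1.1, 0.0, 1.0]
width: 60.0
grip_force: 0.0
```

```bash
python3 -c "
from h import *
go((543.5,-189.4,130),194)"
```

```text
shift [ -3.5 -34.8   4.4] turn -0.001 dist 35.0 t 1.7667
```

To row units: -34.8 mm is -1.74, 4.4 mm is 0.22.

Emit:
move_tool --offsets '{"jaw":[60, 60, 60, 60], "tx":[-0.175, -0.175, -0.175, -0.175], "ty":[-1.74, -1.74, -1.74, -1.74], "tz":[0.22, 0.22, 0.22, 0.22], "turn":[0, 0, 0, 0]}'

```text
time: 2.1
eef_pos: [542.9, -187.0, 129.9]
tcp_rot: [[-0.971, -0.241, -0.002], [-0.241, 0.971, 0.001], [0.001, 0.001, -1.0]]
contact_force: [0.1, -0.2, 0.7]
width: 59.7
grip_force: 0.0
```

```bash
python3 - <<'E'
from h import *
import cv2
s=arm.sense(); i=arm.grab_frame("wrist"); cv2.imwrite("pics/w1.png",i[:,:,::-1]); print(s["eef_pos"])
c=arm.get_calibration("wrist"); E=np.eye(4);E[:3,:3]=s["tcp_rot"];E[:3,3]=s["eef_pos"]; T=np.linalg.inv(E@c["mount"])
for p in((616.1,-171.3,12),(471,-207.4,12),(543.5,-189.4,12)):
    q=T@[*p,1]; print(p,c["intrinsics"]@(q[:3]*[1,-1,-1]/-q[2]))
E
```

```text
[ 542.92388035 -187.02723618  129.9426621 ]
(616.1, -171.3, 12) [322.84276202 344.2702537    1.        ]
(471, -207.4, 12) [322.25377093 114.78944708   1.        ]
(543.5, -189.4, 12) [322.51668835 239.98457365   1.        ]
```

View pics/w1.png

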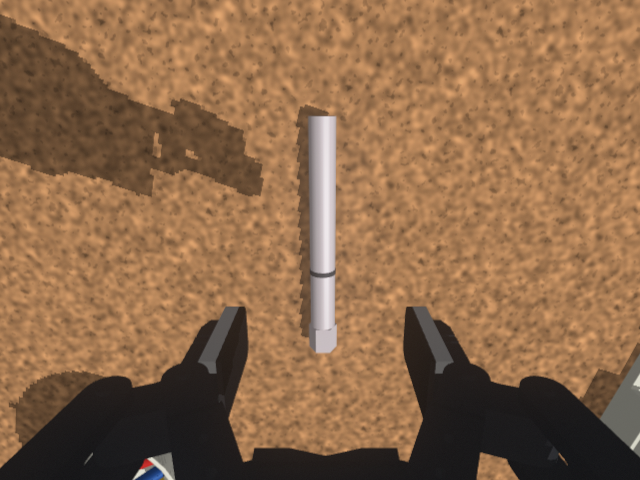

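The wrist view shows the marker vertical at column 322, rows 116–351. That agrees with the predicted column 322 and rows 115–344, so I'll descend.

```bash
python3 -c "
from h import *
go((544.5,-189.2,25),194)"
```

```text
shift [ -0.9  -3.2 105.2] turn 0.0 dist 105.0 t 2.15
```

Emit:
move_tool --offsets '{"jaw":[60, 60, 60, 60], "tx":[-0.045, -0.045, -0.045, -0.045], "ty":[-0.16, -0.16, -0.16, -0.16], "tz":[3.5, 3.5, 3.5, 3.5], "turn":[0, 0, 0, 0]}'

```text
time: 2.48
eef_pos: [543.2, -188.1, 59.2]
tcp_rot: [[-0.97, -0.243, -0.005], [-0.243, 0.97, 0.002], [0.004, 0.003, -1.0]]
contact_force: [0.3, 0.5, 0.0]
width: 60.0
grip_force: 0.0
```

```bash
python3 -c "
from h import *
go((544.5,-189.2,25),194)"
```

```text
shift [-1.1 -1.5 34.1] turn 0.002 dist 34.0 t 2.4833
```

Emit:
move_tool --offsets '{"jaw":[60, 60, 60, 60], "tx":[-0.05, -0.05, -0.05, -0.05], "ty":[-0.05, -0.05, -0.05, -0.05], "tz":[1, 1.7, 1.7, 1.7], "turn":[0, 0, 0, 0]}'

```text
time: 2.82
eef_pos: [547.2, -190.5, 28.2]
tcp_rot: [[-0.97, -0.243, 0.001], [-0.243, 0.97, -0.0], [-0.001, -0.001, -1.0]]
contact_force: [-0.7, -0.1, -0.3]
width: 60.1
grip_force: 0.0
```

Emit:
move_tool --offsets '{"jaw":[10, 10, 10, 10, 10, 10, 10, 10], "tx":[0, 0, 0, 0, 0, 0, 0, 0], "ty":[0, 0, 0, 0, 0, 0, 0, 0], "tz":[0, 0, 0, 0, 0, 0, 0, 0], "turn":[0, 0, 0, 0, 0, 0, 0, 0]}' --grip_force 100

```text
time: 3.48
eef_pos: [547.4, -191.2, 28.4]
tcp_rot: [[-0.97, -0.242, 0.002], [-0.242, 0.97, -0.001], [-0.001, -0.001, -1.0]]
contact_force: [-1.6, 1.0, 6.7]
width: 12.0
grip_force: 92.4
```

```bash
python3 - <<'E'
from h import *
import cv2
i=arm.grab_frame("scene"); c=arm.get_calibration("scene"); T=np.linalg.inv(c["T"]); q=T@[545,-190,20,1]; u=c["intrinsics"]@(q[:3]*[1,-1,-1]/-q[2]); print(u)
x,y=int(u[0]),int(u[1]); j=i[max(0,y-60):y+60,max(0,x-80):x+80,::-1]
cv2.imwrite("pics/s1.png",cv2.resize(j,None,fx=5,fy=5,interpolation=cv2.INTER_CUBIC))
s=arm.sense();print(s["eef_pos"],s["contact_force"],s["width"])
E
```

```text
[215.00551193 293.07015068   1.        ]
[ 547.407479   -191.24908565   28.34179575] [-1.54025809  1.81838564  8.36185129] 12.157015500512498
```

View pics/s1.png

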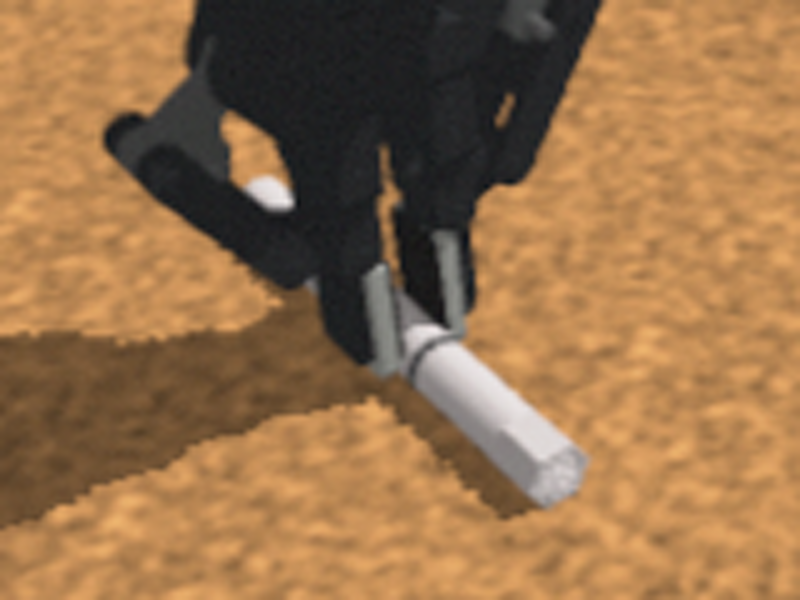

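The fingertips hold the marker only on its upper half. I'll open slightly, go 4 mm lower and grip again.

Emit:
move_tool --offsets '{"jaw":[26, 26, 26, 26, 26, 26, 26], "tx":[0, 0, 0, 0, 0, 0, 0], "ty":[0, 0, 0, 0, 0, 0, 0], "tz":[0, 0, 0, 0.1, 0.2, 0.2, 0.2], "turn":[0, 0, 0, 0, 0, 0, 0]}' --grip_force 20

```text
time: 4.12
eef_pos: [546.6, -191.0, 22.9]
tcp_rot: [[-0.97, -0.242, -0.0], [-0.242, 0.97, -0.0], [0.0, -0.0, -1.0]]
contact_force: [-1.2, 0.5, 5.2]
width: 26.1
grip_force: 2.2
```

Emit:
move_tool --offsets '{"jaw":[10, 10, 10, 10, 10], "tx":[0, 0, 0, 0, 0], "ty":[0, 0, 0, 0, 0], "tz":[0, 0, 0, 0, 0], "turn":[0, 0, 0, 0, 0]}' --grip_force 60

```text
time: 4.53
eef_pos: [547.3, -191.2, 23.5]
tcp_rot: [[-0.97, -0.242, 0.001], [-0.242, 0.97, -0.0], [-0.001, -0.001, -1.0]]
contact_force: [-0.6, 0.7, 7.4]
width: 14.1
grip_force: 59.3
```

Emit:
move_tool --offsets '{"jaw":[10, 10, 10, 10, 10, 10, 10, 10], "tx":[0, 0, 0, 0, 0, 0, 0, 0], "ty":[0, 0, 0, 0, 0, 0, 0, 0], "tz":[0, 0, -0.2, -1.25, -3, -4.5, -4.5, -4.5], "turn":[0, 0, 0, 0, 0, 0, 0, 0]}' --grip_force 110

```text
time: 5.2
eef_pos: [548.3, -191.7, 115.0]
tcp_rot: [[-0.97, -0.242, 0.005], [-0.242, 0.97, -0.002], [-0.004, -0.003, -1.0]]
contact_force: [-0.4, -0.0, -0.5]
width: 12.1
grip_force: 100.1
```

```bash
python3 - <<'E'
from h import *
import cv2
s=arm.sense(); w=arm.grab_frame("wrist"); t=arm.grab_frame("scene")
c=arm.get_calibration("scene"); q=np.linalg.inv(c["T"])@[545,-190,100,1]; u=c["intrinsics"]@(q[:3]*[1,-1,-1]/-q[2])
x,y=int(u[0]),int(u[1]); j=t[y-60:y+60,x-60:x+60,::-1]
cv2.imwrite("pics/lift.png",np.hstack([cv2.resize(j,(450,450),interpolation=cv2.INTER_CUBIC),cv2.resize(w[100:460,185:465,::-1],(350,450))]))
go((520.2,91.6,100),178)
E
```

```text
shift [-43.6 280.   11.9] turn 0.279 dist 284.0 t 5.3
```

View pics/lift.png

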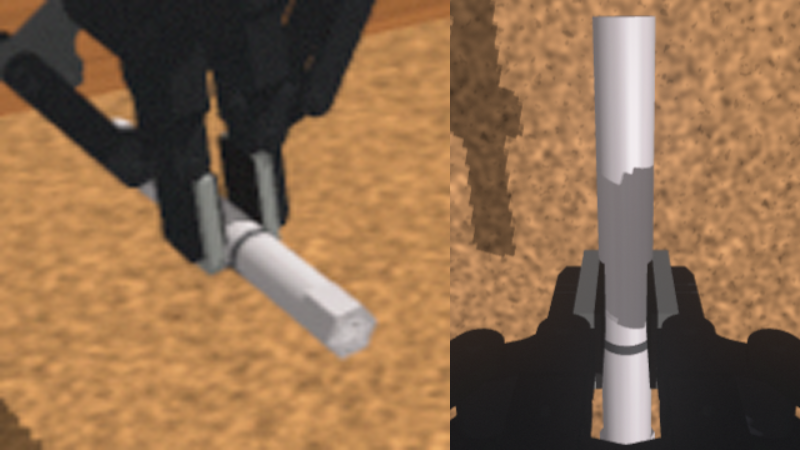

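The lift picture shows the marker held level between the pads. In wrist pixels its tail end is at (324,112) and its ring at (326,379).

```bash
python3 - <<'E'
from h import *
np.set_printoptions(precision=1,suppress=True)
c=arm.get_calibration("wrist")
for z in(9,11.5,14):
    a,b=[ray(p,c["intrinsics"],c["mount"],z) for p in((324.2,112),(325.8,379))]
    print(z,a,b,"mid",a+(b-a)*75/95,"len",np.linalg.norm(a-b))
E
```

```text
9 [77.8 -1.2  9. ] [-20.6  -0.7   9. ] mid [ 0.1 -0.8  9. ] len 98.40367141110626
11.5 [77.7 -1.2 11.5] [-22.5  -0.7  11.5] mid [-1.4 -0.8 11.5] len 100.25810759904999
14 [77.7 -1.2 14. ] [-24.4  -0.6  14. ] mid [-2.9 -0.8 14. ] len 102.11254378699371
```

To row units: 280 mm is 14, -45 mm is -2.25, 0.279 rad is 5.58.

Emit:
move_tool --offsets '{"jaw":[10, 10, 10, 10, 10, 10, 10, 10, 10, 10, 10, 10], "tx":[-2.25, -2.25, -2.25, -2.25, -2.25, -2.25, -2.25, -2.25, -2.25, -2.25, -2.25, -2.25], "ty":[14, 14, 14, 14, 14, 14, 14, 14, 14, 14, 14, 14], "tz":[0.6, 0.6, 0.6, 0.6, 0.6, 0.6, 0.6, 0.6, 0.6, 0.6, 0.6, 0.6], "turn":[5.58, 5.58, 5.58, 5.58, 5.58, 5.58, 5.58, 5.58, 5.58, 5.58, 5.58, 5.58]}'

```text
time: 6.3
eef_pos: [522.3, 90.2, 100.1]
tcp_rot: [[-0.999, 0.037, -0.001], [0.037, 0.999, -0.0], [0.001, -0.0, -1.0]]
contact_force: [0.1, 0.2, -0.4]
width: 12.3
grip_force: 100.3
```

```bash
python3 - <<'E'
from h import *
import cv2
go((522,92,100),178)
s=arm.sense(); w=arm.grab_frame("wrist"); cv2.imwrite("pics/w2.png",w[:,:,::-1])
E
```

```text
shift [0.4 1.8 0.1] turn -0.002 dist 2.0 t 6.3
```

View pics/w2.png

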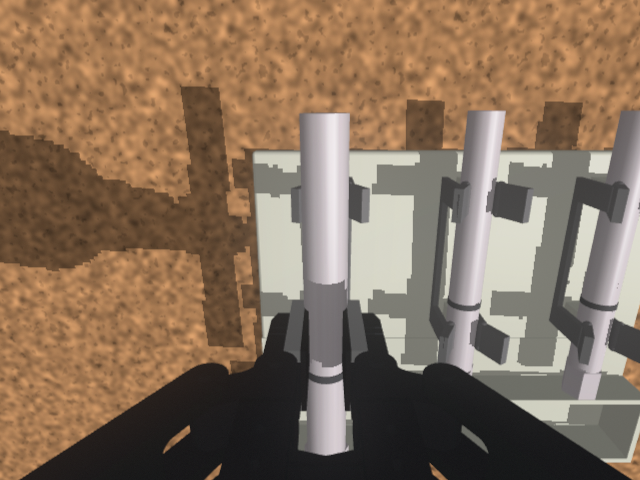

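The held marker's edges are at columns 302–350 near row 200. The outer edges of the far jaws' tops (z 52) are at columns 292 and 369, rows 187–222.

```bash
python3 - <<'E'
from h import *
np.set_printoptions(precision=1,suppress=True)
s=arm.sense(); print(s["eef_pos"])
for p,z in(((292,187),52),((292,222),52),((369,187),52),((369,222),52),((325,113),88.5),((325.5,200),88.5),((326.5,378),96),((302,200),88.5),((350,200),88.5)): print(p,wrist(p,z,s))
n=[wrist(p,z,s) for p,z in (((486,112),34),((465,306),40))]; print("b tail, ring",n, n[1]+(n[0]-n[1])*20/95)
E
```

```text
[522.5  90.2 100.3]
(292, 187) [475.5  77.1  52. ]
(292, 222) [491.   76.2  52. ]
(369, 187) [476.7 109.9  52. ]
(369, 222) [492.2 109.9  52. ]
(325, 113) [445.3  92.4  88.5]
(325.5, 200) [473.5  91.5  88.5]
(326.5, 378) [539.3  89.4  96. ]
(302, 200) [473.2  83.5  88.5]
(350, 200) [473.8  99.8  88.5]
b tail, ring [array([448.5, 163.8,  34. ]), array([541.2, 159.1,  40. ])] [521.7 160.1  38.7]
```

To row units: 32 mm is 1.6, 10 mm is 0.5.

Emit:
move_tool --offsets '{"jaw":[10, 10, 10, 10, 10, 10, 10], "tx":[0, 0, 0, 0, 0, 0, 0], "ty":[0.09, 0.09, 0.09, 0.09, 0.09, 0.09, 0.09], "tz":[0, 0.5, 1.25, 1.6, 1.75, 1.75, 1.75], "turn":[0, 0, 0, 0, 0, 0, 0]}' --grip_force 110

```text
time: 6.93
eef_pos: [522.5, 93.3, 65.5]
tcp_rot: [[-0.999, 0.035, -0.0], [0.035, 0.999, -0.0], [0.0, -0.0, -1.0]]
contact_force: [0.4, -0.9, 0.4]
width: 12.1
grip_force: 100.3
```

```bash
python3 -c "
from h import *
go((522.3,92,43.5),178)"
```

```text
shift [ 0.2 -1.3 22. ] turn -0.0 dist 22.0 t 6.9333
```

To row units: 14 mm is 0.7, 11 mm is 0.55.

Emit:
move_tool --offsets '{"jaw":[10, 10, 10, 10, 10], "tx":[0, 0, 0, 0, 0], "ty":[-0.05, -0.05, -0.05, -0.05, -0.05], "tz":[0.2, 0.4, 0.55, 0.7, 0.7], "turn":[0, 0, 0, 0, 0]}'

```text
time: 7.35
eef_pos: [523.5, 92.5, 52.0]
tcp_rot: [[-0.999, 0.035, 0.002], [0.035, 0.999, 0.0], [-0.002, 0.0, -1.0]]
contact_force: [2.7, -0.6, -1.1]
width: 12.0
grip_force: 100.1
```

Emit:
move_tool --offsets '{"jaw":[10, 10, 10, 10, 10], "tx":[0, 0, 0, 0, 0], "ty":[0, 0, 0, 0, 0], "tz":[0.15, 0.3, 0.4, 0.4, 0.4], "turn":[0, 0, 0, 0, 0]}'

```text
time: 7.77
eef_pos: [522.3, 92.4, 43.6]
tcp_rot: [[-0.999, 0.034, -0.001], [0.034, 0.999, -0.0], [0.001, -0.0, -1.0]]
contact_force: [-0.2, -1.4, 3.8]
width: 11.7
grip_force: 100.6
```

Emit:
move_tool --offsets '{"jaw":[10, 10, 10, 10], "tx":[0, 0, 0, 0], "ty":[0, 0, 0, 0], "tz":[0.1, 0.15, 0.15, 0.15], "turn":[0, 0, 0, 0]}'

```text
time: 8.1
eef_pos: [522.5, 92.4, 43.4]
tcp_rot: [[-0.999, 0.034, -0.001], [0.034, 0.999, -0.0], [0.001, -0.0, -1.0]]
contact_force: [-9.1, -1.9, 24.2]
width: 11.8
grip_force: 102.7
```

```bash
python3 - <<'E'
from h import *
import cv2
a=arm.grab_frame("wrist"); t=arm.grab_frame("scene"); s=arm.sense(); print(s["contact_force"])
c=arm.get_calibration("scene"); q=np.linalg.inv(c["T"])@[520,92,40,1]; u=c["intrinsics"]@(q[:3]*[1,-1,-1]/-q[2]); x,y=int(u[0]),int(u[1])
cv2.imwrite("pics/p1.png",np.hstack([cv2.resize(t[y-60:y+60,x-50:x+60,::-1],(440,480),interpolation=cv2.INTER_CUBIC),a[:,200:560,::-1]]))
E
```

```text
[-8.51032364 -1.71629228 24.72633638]
```

View pics/p1.png

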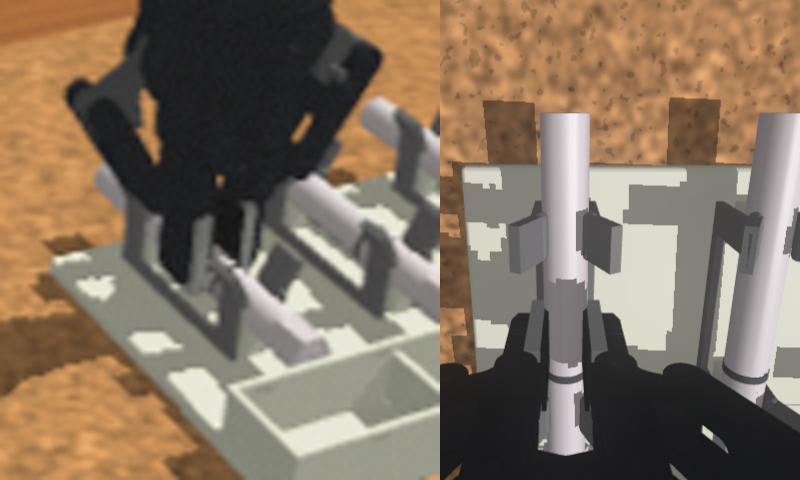

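The jaws have closed over the marker and it has reached a hard stop at 24 N, at the expected height. I'll relieve the push, open to 30 mm and withdraw.

Emit:
move_tool --offsets '{"jaw":[12, 12, 30, 30, 30, 30, 30, 30], "tx":[0, 0, 0, 0, 0, 0, 0, 0], "ty":[0, 0, 0, 0, 0, 0, 0, 0], "tz":[-0.15, -0.15, -0.15, -0.15, -0.15, -0.15, -0.15, -0.15], "turn":[0, 0, 0, 0, 0, 0, 0, 0]}' --grip_force 20

```text
time: 8.87
eef_pos: [522.5, 92.4, 43.4]
tcp_rot: [[-0.999, 0.035, -0.0], [0.035, 0.999, -0.0], [0.0, -0.0, -1.0]]
contact_force: [-0.3, -1.0, 0.5]
width: 30.0
grip_force: 0.0
```

Emit:
move_tool --offsets '{"jaw":[30, 30, 30, 30, 30, 30, 30], "tx":[0, 0, 0, 0, 0, 0, 0], "ty":[0, 0, 0, 0, 0, 0, 0], "tz":[-0.4, -1.25, -3, -4.5, -4.5, -4.5, -4.5], "turn":[0, 0, 0, 0, 0, 0, 0]}'

```text
time: 9.45
eef_pos: [522.4, 92.4, 133.9]
tcp_rot: [[-0.999, 0.035, 0.0], [0.035, 0.999, 0.0], [-0.0, 0.0, -1.0]]
contact_force: [-0.8, 0.4, -0.8]
width: 29.8
grip_force: 0.0
```

```bash
python3 - <<'E'
from h import *
import cv2
s=arm.sense(); a=arm.grab_frame("wrist"); cv2.imwrite("pics/f1.png",a[:,:,::-1]); print(s["eef_pos"],s["time"])
E
```

```text
[522.39621905  92.3992732  133.92414325] 9.45
```

View pics/f1.png

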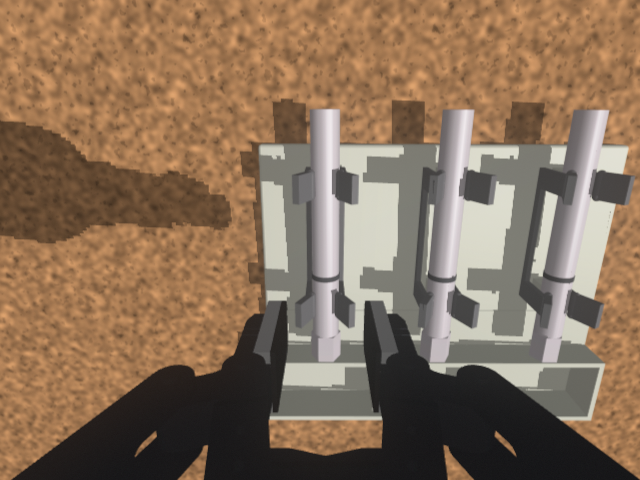

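The loose marker is seated at column 325, rows 110–360. Its ends and ring (row 278) line up with the other two markers, and all the jaws have closed.

```bash
python3 -c "
from station import arm
print(arm.job_done())"
```

```text
the job is handed in; nothing more can be done
None
```

The loose marker is snapped into the empty clips level with the other two, which look undisturbed in the last picture; the gripper let go and rose clear, and I handed the job in at about 9.5 s with no verdict returned.

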